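# Clamp a plastic sample in an infrared spectrometer with its click-stop pressure knob

## Robot

A 6-joint arm with a two-finger parallel gripper is mounted at the origin on a cart in front of the work surface, level with it; the furniture and walls round the work are solid. World frame = base frame: x ahead of the robot, y to its left, z up, the work surface at z = 0. Lengths are in m, angles in rad, forces in N, time in s.
With the tool pointing down it reaches from about 0.35 to 0.95 m from the base axis. Payload 17.4 kg.
Tool frame: the origin (TCP) lies midway between the tips of the shut fingers; the grasp point (between the pads) lies 19 mm behind it (grip_depth is the distance from the TCP to the grasp point, in m); z points along the fingers, y is the line along which they close (so a half turn about z gives the same grasp; the last joint's range is limited). The gripper opens to 93 mm and grips with 3 to 60 N. Pads are 15 mm wide; open, the fingers measure 128 mm over their backs; the gripper's body (75 mm by 188 mm) begins 65 mm behind the grasp point.
Start: joints at [-1.214, 0.116, 1.442, -0, 1.584, -0.038], TCP at [0.26, -0.623, 0.219] pointing down, gripper open.
Joint ranges: [-2.83, 2.83], [-0.83, 2.19], [0.07, 2.5], [-1.14, 4.28], [0.01, 3], [-2.97, 2.97]. Speed limits (rad/s): [1.89, 1.89, 2.22, 3.14, 3.14, 3.14].

## Interface

Orientations are given as a 3x3 rotation matrix whose columns are the frame's x, y, z axes.
In Python, from station import * gives the robot as it stands.
- The arm moves only by the tool servo_tool, never from a script. Its argument "series" is a list of rows, each an object of numbers: "hand": the opening in per cent of the stroke, from 0 (shut) to 100 (fully open); "dx", "dy", "dz": the shift along the world's x, y, z as a fraction of full scale; "ax", "ay", "az": the turn, a rotation vector about the world's x, y, z as a fraction of full scale. In form: [{"hand": .., "dx": .., "dy": .., "dz": .., "ax": .., "ay": .., "az": ..}, ...]. A call has exactly 8 rows; each row is the pose to reach, as a shift and turn from the pose commanded when the call began; what a row does not reach only later rows make up. Full scale, the value 1, is 50 cm for a shift and 45 degrees for a turn. A row lasts 1/10 s, in which the tool goes at most 50 mm and 8.59 degrees, less where a joint would pass 70% of its speed; a pose out of reach is approached as far as the arm can. A call with a number of a shift or a turn outside -1 to 1 is refused whole. A call with a gripper value outside its range is refused whole. The fingers move at their own pace and stop on an object; "squeeze" is the grip in N (left out, the last holds). Time passes only in rows, so rows that repeat a pose let the fingers close, or fill a call up. It gives the time, the measured TCP pose, the force, the opening and the grip force at its end, in the units of the state.
- get_obs(): the state, without advancing time (a new reading comes with each control period).
- capture(name): name is "scene" or "top" or "wrist"; returns the picture (400x640x3 uint8, red, green, blue); there is no depth.
- camera_params(name): a dict with "intrinsics" (3x3 intrinsics, pixels), "cam_to_world" (4x4, takes a point from camera to world coordinates). Camera axes: x right, y down, z forward; pixel columns grow to the right and rows downward; lengths in m; the calibration is good to about 2 mm. A picture is of the moment at which its call begins: read the wrist's pose just before it. camera_params takes no time and is no camera call; for the wrist camera it gives the pose at the moment of the call.
- sign_off(): hands the job in; it is judged then, once.
The state is a dict: "t": time; "qpos": joint angles; "joint_velocities": joint speeds; "joint_efforts": joint torques, N m; "ee_pos": TCP position; "tool_rot": TCP orientation; "contact_force": force on the tool from outside, world axes, zero at the start; "moment": the same for the moment, N m; "opening": finger opening in m; "grasp_force": force on a finger pad.
Only numpy, scipy, OpenCV 4.12 (cv2) and the standard library are available. Lean on these libraries where they do the work, as an engineer would, in place of code of your own. Each camera call takes 0.05 s, during which the arm holds its last target. There are 200 camera calls.

## Task

Get the small white plaque ready to measure: lay it flat over the crystal of the spectrometer, swing the pressure arm clockwise (seen from above) over it until the arm rests against its stop, then turn the knob clockwise until its torque limiter clicks, and stop there: too little leaves the sample loose, and pushing on past the click overloads the crystal. Let go and leave the sample clamped.

Things in the scene. Friction and masses are not known exactly. Their poses are not given: they have to be found in the camera images.
- plaque_centre (a point): centre of the loose white plastic sample plaque, 44 x 24 x 5 mm along its own x, y, z, 20 g, lying flat on the bench to the right of the spectrometer (a small hole near one end is only a look). Pinch it across the 24 mm.
- spectrometer: white box 200 x 150 mm (x, y) with a steel plate on top, 60 mm above the bench; origin at the centre of its underside, x from its front to its back, y to its left. It is fixed. The pressure arm on it is parked towards its back.
- crystal (a point): centre of the measuring crystal, an amber dot of 9 mm in a round mount of 30 mm, flush in the flat steel plate, at the plate's top (z = 60 mm); axes as the box's. The middle of the plaque belongs here. The plate is free for 45 mm round it, but ends 20 mm to the right (-y).
- post (a point): on the axis of the upright post about which the pressure arm turns, at the arm's mid-height: 100 mm to the left (+y of the box) of the crystal and 50 mm above the plate.
- press_arm (a joint): angle of the pressure arm, rad: 0 at its stop, where the head is straight above the crystal; grows anticlockwise (seen from above). Starts parked at 1.15 to 1.5, stays where it is left (friction 0.12 N m). Tightening the knob presses the arm against its stop.
- press_head (a point): hub at the arm's free end, 38 mm wide, 34 mm high; origin at its centre, on the axis of knob and tip, 100 mm from the post axis, z up. The arm's bar is 20 mm wide, 18 mm high. The flat steel tip below it starts 1.5 to 8.5 mm above a sample that lies flat, so the arm swings freely over it; its height is not given. The screw holds what has been tightened.
- knob_grip (a point): grip point of the black knob on the head: on its axis, 51 mm above the hub's centre. The grip is a bar 58 mm long (its x), 22 mm wide (its y), from 13 mm below to 12 mm above this point; a skirt of 42 mm lies below. Pinch it across the 22 mm. The arm can be swung by it if the hand turns with the arm. Clockwise from above lowers the tip, 4.2 mm per rad; the knob keeps its height.
- limiter (a point): centre of the steel collar below the knob, with the torque limiter. Turning takes about 0.26 N m (often less is felt at rest); the tip meets the sample after 0.35 to 2 rad; 0.3 to 0.6 rad later, at 0.4 to 0.5 N m, it clicks: the knob gives way, the torque falls towards 0.1 over 0.3 rad. Beyond that it is solid and overloads the crystal in 0.2 rad. Let go, it springs back.
Not all that is in view belongs to the job. Several things look just like the part that bears plaque_centre: the one meant starts farthest from the robot's base.

How it is judged:
By the outcome, as a careful person would: the job done as asked, in the order asked, and still so for the second after the job is handed in, with the robot touching nothing.
It also fails if it takes over 72 s, if anything falls off the work surface, if the arm or the gripper's body presses on something with over 40 N, if the wrist force passes 120 N, or if a joint passes its speed limit or range.

## Working session

There is one attempt and no reset: what is moved stays moved. The work goes in short steps, Python scripts to look and compute and a tool call to move; the robot and the scene stay as the last step left them, time stands still between calls to the robot, and variables do not carry over. Pictures are saved under pics/ and viewed, at most 10 in all, crops included, and the job is handed in when it is done.

Besides the shell and the picture viewer there is one more tool, called after ">>>" by a JSON object that holds its "op" and its "data", one argument or row to a line. servo_tool: Moves the arm, as the interface text tells. Shift numbers are shares of 50 cm and turn numbers shares of 45 degrees, none past 1 either way. Its arguments: {"type":"object","properties":{"series":{"type":"array","items":{"type":"object","properties":{"hand":{"type":"number"},"dx":{"type":"number","minimum":-1,"maximum":1},"dy":{"type":"number","minimum":-1,"maximum":1},"dz":{"type":"number","minimum":-1,"maximum":1},"ax":{"type":"number","minimum":-1,"maximum":1},"ay":{"type":"number","minimum":-1,"maximum":1},"az":{"type":"number","minimum":-1,"maximum":1}}}},"squeeze":{"type":"number"}},"required":["series"]}

```bash
mkdir -p pics; python3 - <<'E'
from station import *
import cv2,numpy as np
for n in("scene","top"):
    p=camera_params(n);print(n,np.round(p["intrinsics"],1).tolist(),np.round(p["cam_to_world"],4).tolist())
    im=capture(n);cv2.imwrite(f"pics/{n}0.png",im[:,:,::-1])
o=get_obs();print(o["t"],o["ee_pos"],np.round(o["tool_rot"],3).tolist(),o["opening"])
E
```

```text
scene [[399.7, 0.0, 313.0], [0.0, 399.7, 193.1], [0.0, 0.0, 1.0]] [[-0.896, -0.2189, 0.3864, 0.1054], [-0.4435, 0.3956, -0.8043, 0.495], [0.0232, -0.892, -0.4515, 0.4888], [0.0, 0.0, 0.0, 1.0]]
top [[459.9, 0.0, 319.6], [0.0, 459.9, 203.7], [0.0, 0.0, 1.0]] [[-0.0137, -0.9912, 0.1315, 0.3103], [-0.9999, 0.0142, 0.003, -0.1963], [-0.0049, -0.1315, -0.9913, 0.9966], [0.0, 0.0, 0.0, 1.0]]
0.1 [ 0.25953254 -0.62291555  0.21798426] [[0.923, 0.385, -0.0], [0.385, -0.923, 0.001], [0.0, -0.001, -1.0]] 0.09318908840928158
```

View pics/scene0.png

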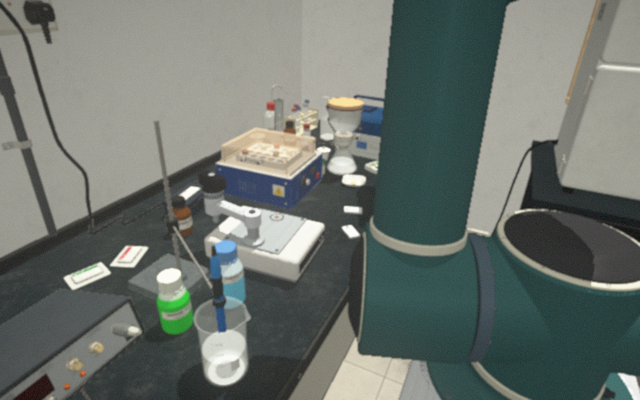

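View pics/top0.png

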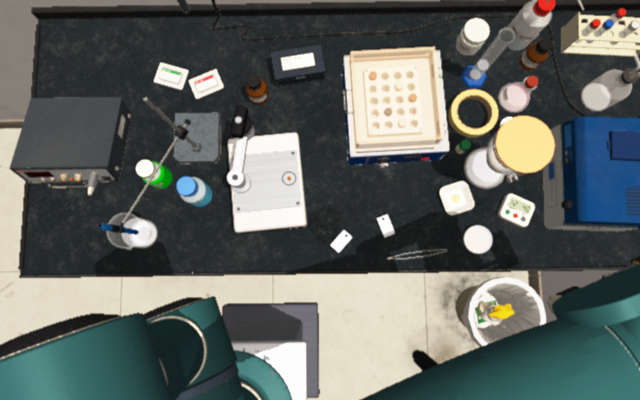

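The top view shows two look-alike plaques at (341,241) and (387,225). Other white things that could be mistaken for one are the weigh boat (456,198), the cards (170,75) and (206,83), and the disc (478,239). The crystal is at about (289,178), the post at about (236,178), and the knob at about (239,121). I expect the plaque at (387,225) to be the one farthest from the base, and I'll check that in a crop.

```bash
cat > h.py <<'E'
from station import *
import cv2,numpy as np
np.set_printoptions(precision=4,suppress=True)
def ray(n,uv,z,p=None):
    p=p or camera_params(n);T=np.array(p["cam_to_world"]);K=np.array(p["intrinsics"])
    d=T[:3,:3]@np.linalg.solve(K,[uv[0],uv[1],1.]);o=T[:3,3];return o+d*(z-o[2])/d[2]
def proj(n,X,p=None):
    p=p or camera_params(n);T=np.array(p["cam_to_world"]);K=np.array(p["intrinsics"])
    c=K@(T[:3,:3].T@(np.array(X)-T[:3,3]));return c[:2]/c[2]
E
python3 - <<'E'
from h import *
im=cv2.imread("pics/top0.png")
g=im.min(2)
for c in((341,241),(387,225)):
    m=np.zeros_like(g);x,y=c;m[y-20:y+20,x-20:x+20]=(g[y-20:y+20,x-20:x+20]>120)
    k=max(cv2.findContours(m,0,1)[0],key=cv2.contourArea);W=np.array([ray("top",q[0],.005)[:2] for q in k],np.float32)
    (cx,cy),s,a=cv2.minAreaRect(W*1000);print(c,(cx,cy),s,a,np.hypot(cx,cy))
for n,uv,z in(("crystal",(289,178),.06),("post",(236,178),.125),("knob",(239,121),.17)):print(n,ray("top",uv,z))
cv2.imwrite("pics/c1.png",cv2.resize(im[95:260,215:415],None,fx=4,fy=3.6,interpolation=2) if 0 else cv2.resize(im[105:255,215:415],None,fx=4,fy=4,interpolation=2))
E
```

```text
(341, 241) (360.9310302734375, -238.10586547851562) (27.264568328857422, 47.60457229614258) 47.70472717285156 432.3952032452696
(387, 225) (393.3534851074219, -334.6226806640625) (45.58555221557617, 27.09029197692871) 19.919309616088867 516.4293781931445
crystal [ 0.4892 -0.1309  0.06  ]
post [ 0.4783 -0.0332  0.125 ]
knob [ 0.5772 -0.0461  0.17  ]
```

View pics/c1.png

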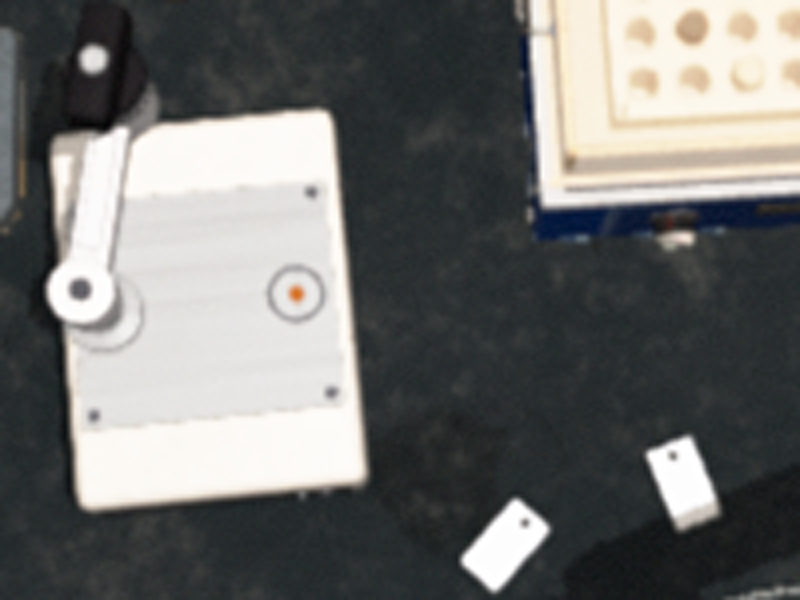

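The crop confirms it: the farther plaque is the one at (387,225), 0.516 m from the base against 0.432 m. Its hole end points back-left, and the other end is shaded. Next I'll fit the box and arm.

```bash
python3 - <<'E'
from h import *
C=lambda u,v:(215+(u-1.5)/4,105+(v-1.5)/4)
P=lambda u,v,z:ray("top",C(u,v),z)[:2]
cr=P(297,293,.06);print("crystal",cr)
for a,b,z in(((332,115),(367,478),.055),((53,140),(80,505),.055),((325,182),(340,402),.06)):
    d=P(*a,z)-P(*b,z);print("yaw",np.degrees(np.arctan2(d[1],d[0])))
for a,b,z in(((80,505),(360,487),.055),((86,430),(338,402),.06),((90,135),(325,112),.055)):
    d=P(*a,z)-P(*b,z);print("yaw2",np.degrees(np.arctan2(d[1],d[0]))-90)
print("post direct",P(80,289,.125),P(80,289,.13))
kt=P(97,66,.173);print("knob top",kt)
d=P(103,8,.173)-P(92,125,.173);print("bar yaw",np.degrees(np.arctan2(d[1],d[0])),np.linalg.norm(d))
E
```

```text
crystal [ 0.4894 -0.1306]
yaw 4.923606132733214
yaw 4.829781657775693
yaw 3.4112528260050983
yaw2 2.8807469480235994
yaw2 5.5767257216632515
yaw2 4.894175305094507
post direct [ 0.4805 -0.0305] [ 0.4795 -0.0315]
knob top [ 0.576  -0.0464]
bar yaw -4.674163982481154 0.056112997968746844
```

>>> {"op": "servo_tool", "data": {
  "series": [
    {"hand":60,"dx":0.1,"dy":0.1,"az":-0.06},
    {"hand":60,"dx":0.2,"dy":0.2,"az":-0.06},
    {"hand":60,"dx":0.268,"dy":0.3,"az":-0.06},
    {"hand":60,"dx":0.268,"dy":0.4,"az":-0.06},
    {"hand":60,"dx":0.268,"dy":0.5,"az":-0.06},
    {"hand":60,"dx":0.268,"dy":0.576,"az":-0.06},
    {"hand":60,"dx":0.268,"dy":0.576,"dz":-0.1,"az":-0.06},
    {"hand":60,"dx":0.268,"dy":0.576,"dz":-0.15,"az":-0.06}
  ]
}}

```text
invalid input at $.series[0]: expected keys hand, dx, dy, dz, ax, ay, az
```

>>> {"op": "servo_tool", "data": {
  "series": [
    {"hand":60,"dx":0.1,"dy":0.1,"dz":0,"ax":0,"ay":0,"az":-0.06},
    {"hand":60,"dx":0.2,"dy":0.2,"dz":0,"ax":0,"ay":0,"az":-0.06},
    {"hand":60,"dx":0.268,"dy":0.3,"dz":0,"ax":0,"ay":0,"az":-0.06},
    {"hand":60,"dx":0.268,"dy":0.4,"dz":0,"ax":0,"ay":0,"az":-0.06},
    {"hand":60,"dx":0.268,"dy":0.5,"dz":0,"ax":0,"ay":0,"az":-0.06},
    {"hand":60,"dx":0.268,"dy":0.576,"dz":0,"ax":0,"ay":0,"az":-0.06},
    {"hand":60,"dx":0.268,"dy":0.576,"dz":-0.1,"ax":0,"ay":0,"az":-0.06},
    {"hand":60,"dx":0.268,"dy":0.576,"dz":-0.15,"ax":0,"ay":0,"az":-0.06}
  ]
}}

```text
t: 0.9
ee_pos: [0.394, -0.3325, 0.1428]
tool_rot: [[0.939, 0.343, 0.001], [0.343, -0.939, -0.001], [0.001, 0.001, -1.0]]
contact_force: [-0.0, 0.3, -0.2]
opening: 0.0558
grasp_force: 0.0
```

```bash
python3 - <<'E'
from h import *
p=camera_params("wrist");im=capture("wrist")[:,:,::-1];cv2.imwrite("pics/w1.png",im)
o=get_obs();print(o["t"],o["ee_pos"],o["tool_rot"],o["opening"])
g=im.min(2).astype(int);c=proj("wrist",[.394,-.334,.005],p);print(c)
m=(im.min(2)>110).astype(np.uint8)
for k in cv2.findContours(m,0,1)[0]:
    if cv2.contourArea(k)>300:
        W=np.array([ray("wrist",q[0],.005,p)[:2] for q in k],np.float32)*1000
        print(cv2.boundingRect(k),cv2.minAreaRect(W))
E
```

```text
0.95 [ 0.3924 -0.3317  0.1369] [[ 0.9395  0.3425 -0.004 ]
 [ 0.3425 -0.9395  0.0041]
 [-0.0024 -0.0052 -1.    ]] 0.05539970126670267
[323.7765 189.7142]
(358, 336, 40, 38) ((218.91122436523438, -467.6859130859375), (56.22631072998047, 48.02291488647461), 20.112154006958008)
(296, 336, 45, 39) ((192.86459350585938, -399.566650390625), (57.73874282836914, 55.30884552001953), 21.018213272094727)
(240, 336, 59, 38) ((173.0718994140625, -342.49713134765625), (56.23862838745117, 73.99298095703125), 20.107324600219727)
(351, 289, 32, 16) ((291.3835754394531, -424.1807556152344), (19.97552490234375, 36.516361236572266), 20.10338592529297)
(0, 270, 54, 33) ((178.3946990966797, -44.7083625793457), (28.50609588623047, 82.43069458007812), 49.610774993896484)
(264, 265, 66, 40) ((269.6813659667969, -346.2139892578125), (54.15123748779297, 65.23428344726562), 2.641813278198242)
(453, 251, 57, 24) ((375.9013671875, -528.4109497070312), (28.460447311401367, 63.14194107055664), 20.100082397460938)
(302, 249, 71, 23) ((326.1091613769531, -375.8526611328125), (16.56370735168457, 81.44422149658203), 7.3
[... 527 characters left out ...]
59265136719, -335.5384521484375), (45.25144577026367, 25.372617721557617), 20.855037689208984)
(201, 168, 50, 41) ((361.0901184082031, -238.79237365722656), (26.1591796875, 46.580528259277344), 47.78697967529297)
(453, 159, 72, 65) ((449.92572021484375, -493.9893493652344), (67.46674346923828, 67.79048156738281), 17.234228134155273)
(532, 105, 108, 95) ((518.5692138671875, -565.3058471679688), (94.09886932373047, 103.83059692382812), 31.315170288085938)
(306, 0, 334, 100) ((563.1505737304688, -418.89166259765625), (81.70024108886719, 306.8332214355469), 20.077070236206055)
(0, 0, 157, 138) ((424.27667236328125, -76.25289916992188), (120.22957611083984, 146.10874938964844), 15.18260669708252)
```

View pics/w1.png

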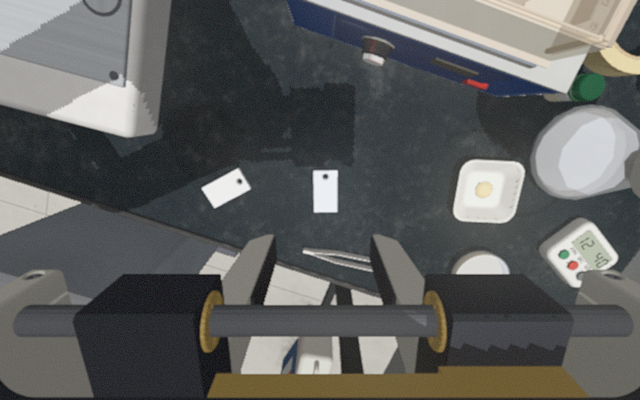

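The wrist view shows the plaque at (325,191), in line between the open fingers. It measures (0.393, -0.335) at a yaw of 20.5°. I'll descend.

>>> {"op": "servo_tool", "data": {
  "series": [
    {"hand":60,"dx":0,"dy":0,"dz":-0.08,"ax":0,"ay":0,"az":0},
    {"hand":60,"dx":0,"dy":0,"dz":-0.16,"ax":0,"ay":0,"az":0},
    {"hand":60,"dx":0,"dy":0,"dz":-0.22,"ax":0,"ay":0,"az":0},
    {"hand":60,"dx":0,"dy":0,"dz":-0.25,"ax":0,"ay":0,"az":0},
    {"hand":60,"dx":0,"dy":0,"dz":-0.25,"ax":0,"ay":0,"az":0},
    {"hand":60,"dx":0,"dy":0,"dz":-0.25,"ax":0,"ay":0,"az":0},
    {"hand":60,"dx":0,"dy":0,"dz":-0.25,"ax":0,"ay":0,"az":0},
    {"hand":60,"dx":0,"dy":0,"dz":-0.25,"ax":0,"ay":0,"az":0}
  ]
}}

```text
t: 1.75
ee_pos: [0.3942, -0.3357, 0.0201]
tool_rot: [[0.94, 0.341, 0.002], [0.341, -0.94, -0.001], [0.001, 0.002, -1.0]]
contact_force: [-0.3, -0.9, -0.8]
opening: 0.0559
grasp_force: 0.0
```

>>> {"op": "servo_tool", "data": {
  "series": [
    {"hand":60,"dx":-0.001,"dy":0.001,"dz":-0.02,"ax":0,"ay":0,"az":0},
    {"hand":60,"dx":-0.001,"dy":0.001,"dz":-0.036,"ax":0,"ay":0,"az":0},
    {"hand":60,"dx":-0.001,"dy":0.001,"dz":-0.036,"ax":0,"ay":0,"az":0},
    {"hand":10,"dx":-0.001,"dy":0.001,"dz":-0.036,"ax":0,"ay":0,"az":0},
    {"hand":10,"dx":-0.001,"dy":0.001,"dz":-0.036,"ax":0,"ay":0,"az":0},
    {"hand":10,"dx":-0.001,"dy":0.001,"dz":-0.036,"ax":0,"ay":0,"az":0},
    {"hand":10,"dx":-0.001,"dy":0.001,"dz":-0.036,"ax":0,"ay":0,"az":0},
    {"hand":10,"dx":-0.001,"dy":0.001,"dz":-0.036,"ax":0,"ay":0,"az":0}
  ],
  "squeeze": 12
}}

```text
t: 2.55
ee_pos: [0.393, -0.3345, 0.0004]
tool_rot: [[0.94, 0.341, -0.0], [0.341, -0.94, 0.0], [-0.0, -0.0, -1.0]]
contact_force: [-0.2, -0.4, -0.1]
opening: 0.0238
grasp_force: 12.0
```

>>> {"op": "servo_tool", "data": {
  "series": [
    {"hand":10,"dx":0,"dy":0,"dz":0.08,"ax":0,"ay":0,"az":0},
    {"hand":10,"dx":0,"dy":0,"dz":0.16,"ax":0,"ay":0,"az":0},
    {"hand":10,"dx":0.03,"dy":0.07,"dz":0.22,"ax":0,"ay":0,"az":0},
    {"hand":10,"dx":0.07,"dy":0.15,"dz":0.22,"ax":0,"ay":0,"az":0},
    {"hand":10,"dx":0.11,"dy":0.23,"dz":0.22,"ax":0,"ay":0,"az":0},
    {"hand":10,"dx":0.15,"dy":0.31,"dz":0.22,"ax":0,"ay":0,"az":0},
    {"hand":10,"dx":0.18,"dy":0.38,"dz":0.22,"ax":0,"ay":0,"az":0},
    {"hand":10,"dx":0.193,"dy":0.408,"dz":0.22,"ax":0,"ay":0,"az":0}
  ]
}}

```text
t: 3.35
ee_pos: [0.4903, -0.1278, 0.1105]
tool_rot: [[0.939, 0.343, -0.0], [0.343, -0.939, 0.001], [0.0, -0.001, -1.0]]
contact_force: [0.1, -0.7, -0.6]
opening: 0.0235
grasp_force: 12.0
```

>>> {"op": "servo_tool", "data": {
  "series": [
    {"hand":10,"dx":0,"dy":0,"dz":0,"ax":0,"ay":0,"az":0},
    {"hand":10,"dx":0,"dy":0,"dz":0,"ax":0,"ay":0,"az":0},
    {"hand":10,"dx":0,"dy":0,"dz":0,"ax":0,"ay":0,"az":0},
    {"hand":10,"dx":0,"dy":0,"dz":0,"ax":0,"ay":0,"az":0},
    {"hand":10,"dx":0,"dy":0,"dz":0,"ax":0,"ay":0,"az":0},
    {"hand":10,"dx":0,"dy":0,"dz":0,"ax":0,"ay":0,"az":0},
    {"hand":10,"dx":0,"dy":0,"dz":0,"ax":0,"ay":0,"az":0},
    {"hand":10,"dx":0,"dy":0,"dz":0,"ax":0,"ay":0,"az":0}
  ]
}}

```text
t: 4.15
ee_pos: [0.4896, -0.1307, 0.1106]
tool_rot: [[0.94, 0.341, -0.0], [0.341, -0.94, 0.0], [-0.0, -0.0, -1.0]]
contact_force: [1.3, 0.1, -0.5]
opening: 0.0234
grasp_force: 12.0
```

```bash
python3 - <<'E'
from h import *
p=camera_params("wrist");im=capture("wrist")[:,:,::-1];cv2.imwrite("pics/w2.png",im)
o=get_obs();print(o["t"],o["ee_pos"],o["opening"])
for X in([.4894,-.1306,.06],[.4810,-.0310,.12],[.5797,-.0472,.173],o["ee_pos"]):print(X,proj("wrist",X,p))
E
```

```text
4.2 [ 0.4896 -0.1306  0.1106] 0.02357621937409783
[0.4894, -0.1306, 0.06] [322.0071 219.1475]
[0.481, -0.031, 0.12] [144.4673 213.0492]
[0.5797, -0.0472, 0.173] [159.1424  -5.5447]
[ 0.4896 -0.1306  0.1106] [321.7906 248.7522]
```

View pics/w2.png

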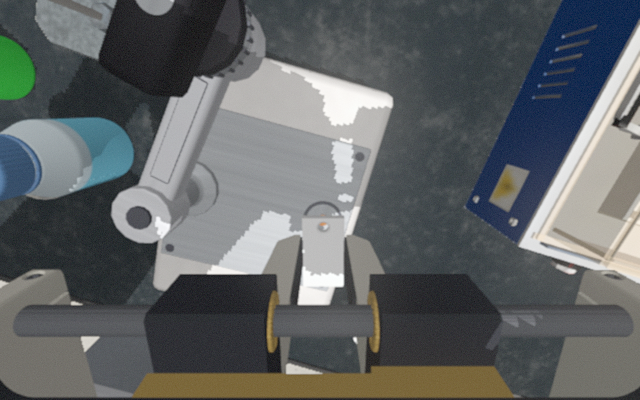

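The wrist view shows the plaque held straight, centred at about (323,251). The amber mount rim shows just ahead of it at (322,204), the post cap is at (138,217) and the knob at the top left. I'll lower it.

>>> {"op": "servo_tool", "data": {
  "series": [
    {"hand":10,"dx":0,"dy":0,"dz":-0.05,"ax":0,"ay":0,"az":0},
    {"hand":10,"dx":0,"dy":0,"dz":-0.085,"ax":0,"ay":0,"az":0},
    {"hand":10,"dx":0,"dy":0,"dz":-0.092,"ax":0,"ay":0,"az":0},
    {"hand":10,"dx":0,"dy":0,"dz":-0.096,"ax":0,"ay":0,"az":0},
    {"hand":10,"dx":0,"dy":0,"dz":-0.098,"ax":0,"ay":0,"az":0},
    {"hand":10,"dx":0,"dy":0,"dz":-0.1,"ax":0,"ay":0,"az":0},
    {"hand":10,"dx":0,"dy":0,"dz":-0.1,"ax":0,"ay":0,"az":0},
    {"hand":10,"dx":0,"dy":0,"dz":-0.1,"ax":0,"ay":0,"az":0}
  ]
}}

```text
t: 5.0
ee_pos: [0.4898, -0.1306, 0.0611]
tool_rot: [[0.94, 0.341, 0.001], [0.341, -0.94, -0.0], [0.0, 0.0, -1.0]]
contact_force: [-0.4, -0.1, -0.4]
opening: 0.0234
grasp_force: 12.0
```

>>> {"op": "servo_tool", "data": {
  "series": [
    {"hand":10,"dx":0,"dy":0,"dz":-0.001,"ax":0,"ay":0,"az":0},
    {"hand":10,"dx":0,"dy":0,"dz":-0.0015,"ax":0,"ay":0,"az":0},
    {"hand":10,"dx":0,"dy":0,"dz":-0.0015,"ax":0,"ay":0,"az":0},
    {"hand":45,"dx":0,"dy":0,"dz":-0.0015,"ax":0,"ay":0,"az":0},
    {"hand":45,"dx":0,"dy":0,"dz":-0.0015,"ax":0,"ay":0,"az":0},
    {"hand":45,"dx":0,"dy":0,"dz":-0.0015,"ax":0,"ay":0,"az":0},
    {"hand":45,"dx":0,"dy":0,"dz":-0.0015,"ax":0,"ay":0,"az":0},
    {"hand":45,"dx":0,"dy":0,"dz":0.03,"ax":0,"ay":0,"az":0}
  ]
}}

```text
t: 5.8
ee_pos: [0.4885, -0.1302, 0.0742]
tool_rot: [[0.94, 0.341, -0.003], [0.341, -0.94, 0.001], [-0.003, -0.002, -1.0]]
contact_force: [0.3, -0.8, -1.2]
opening: 0.0419
grasp_force: 0.0
```

>>> {"op": "servo_tool", "data": {
  "series": [
    {"hand":45,"dx":0,"dy":0,"dz":0.1,"ax":0,"ay":0,"az":0},
    {"hand":45,"dx":0,"dy":0,"dz":0.2,"ax":0,"ay":0,"az":0},
    {"hand":45,"dx":0,"dy":0,"dz":0.28,"ax":0,"ay":0,"az":0.19},
    {"hand":45,"dx":0,"dy":0,"dz":0.28,"ax":0,"ay":0,"az":0.38},
    {"hand":45,"dx":0,"dy":0,"dz":0.28,"ax":0,"ay":0,"az":0.57},
    {"hand":45,"dx":0,"dy":0,"dz":0.28,"ax":0,"ay":0,"az":0.76},
    {"hand":45,"dx":0,"dy":0,"dz":0.28,"ax":0,"ay":0,"az":0.95},
    {"hand":45,"dx":0,"dy":0,"dz":0.28,"ax":0,"ay":0,"az":1.0}
  ]
}}

```text
t: 6.6
ee_pos: [0.4893, -0.1303, 0.2164]
tool_rot: [[0.418, 0.908, -0.0], [0.908, -0.418, 0.0], [0.0, -0.0, -1.0]]
contact_force: [0.2, 0.0, 0.6]
opening: 0.0416
grasp_force: 0.0
```

```bash
python3 - <<'E'
from h import *
im=capture("top")[:,:,::-1];cv2.imwrite("pics/t2.png",cv2.resize(im[105:255,215:415],None,fx=4,fy=4,interpolation=2))
p=camera_params("wrist");im=capture("wrist")[:,:,::-1];cv2.imwrite("pics/w3.png",im)
o=get_obs();print(o["t"],o["ee_pos"],o["opening"],o["qpos"])
for X in([.4894,-.1306,.065],[.4810,-.0310,.12],[.5797,-.0472,.173],o["ee_pos"]):print(X,proj("wrist",X,p))
E
```

```text
6.7 [ 0.4894 -0.1303  0.2162] 0.0418890466859886 [-0.3108 -0.2562  1.7985  0.0003  1.5995  0.1262]
[0.4894, -0.1306, 0.065] [322.6433 185.9148]
[0.481, -0.031, 0.12] [262.1236  99.4156]
[0.5797, -0.0472, 0.173] [397.3544  52.6666]
[ 0.4894 -0.1303  0.2162] [321.7556 248.074 ]
```

View pics/w3.png

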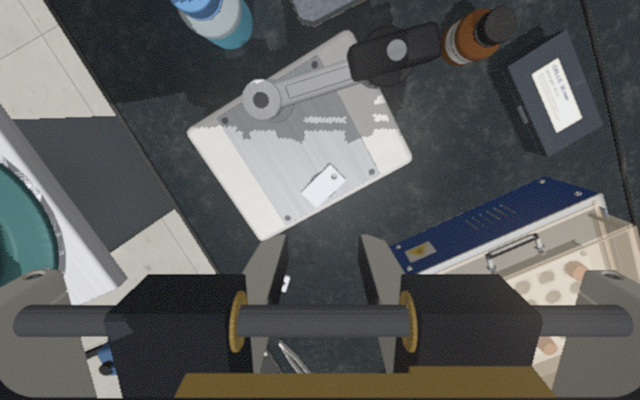

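The plaque lies flat at (323,186), exactly where the crystal projects. The knob (396,50) and post (261,100) agree with the fit. The ring-stand rod could be close to the gripper body at the knob, so I'll triangulate it first.

```bash
python3 - <<'E'
from h import *
def tri(a,b):
    R=[]
    for n,uv in(("top",a),("scene",b)):
        o=np.array(camera_params(n)["cam_to_world"])[:3,3];d=ray(n,uv,0)-o;R.append((o,d/np.linalg.norm(d)))
    A=np.stack([R[0][1],-R[1][1]],1);s=np.linalg.lstsq(A,R[1][0]-R[0][0],rcond=None)[0]
    p,q=R[0][0]+s[0]*R[0][1],R[1][0]+s[1]*R[1][1];return (p+q)/2,np.linalg.norm(p-q)
print("rodtop",tri((147,98),(157,122)));print("clamp",tri((181,131),(172,225)));print("diag end",tri((126,222),(212,289)))
print("base",[ray("top",u,.01)[:2] for u in((177,115),(219,115),(219,160),(176,160))])
print("brown cap",tri((256,86),(180,202)),"blue",tri((194,187),(227,247)))
for u in((352,66),(440,43)):pass
im=cv2.imread("pics/scene0.png");cv2.imwrite("pics/s2.png",cv2.resize(im[110:310,110:290],None,fx=3,fy=3,interpolation=2))
E
```

```text
rodtop (array([0.572 , 0.073 , 0.3072]), np.float64(0.0007105618118772795))
clamp (array([0.5726, 0.0748, 0.1267]), np.float64(0.00035579136862279103))
diag end (array([0.3992, 0.1758, 0.131 ]), np.float64(0.008671217839976979))
base [array([0.6448, 0.1212]), array([0.6434, 0.0276]), array([0.5411, 0.0261]), array([0.5425, 0.1206])]
brown cap (array([ 0.6854, -0.0621,  0.0767]), np.float64(0.006511817529278146)) blue (array([0.469 , 0.0558, 0.1027]), np.float64(0.00745859815846045))
```

View pics/s2.png

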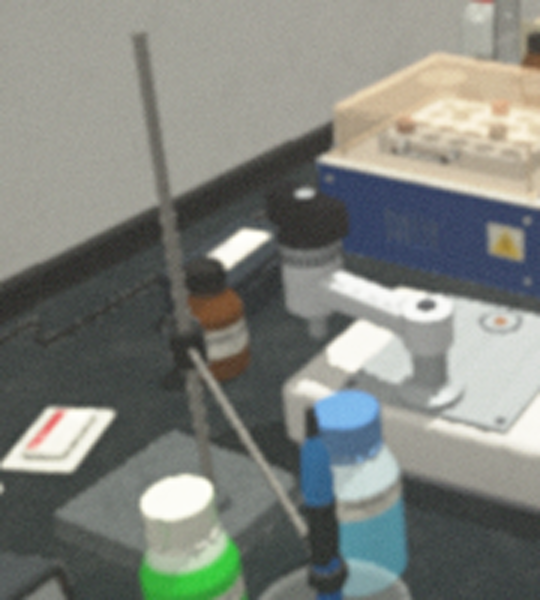

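The rod stands at (0.572, 0.074), so the gripper body clears it by about 22 mm and swings away from it. I'll turn the hand and then move over the knob.

>>> {"op": "servo_tool", "data": {
  "series": [
    {"hand":50,"dx":0,"dy":0,"dz":0,"ax":0,"ay":0,"az":0.19},
    {"hand":50,"dx":0,"dy":0,"dz":0,"ax":0,"ay":0,"az":0.38},
    {"hand":50,"dx":0,"dy":0,"dz":0,"ax":0,"ay":0,"az":0.57},
    {"hand":50,"dx":0,"dy":0,"dz":0,"ax":0,"ay":0,"az":0.76},
    {"hand":50,"dx":0,"dy":0,"dz":0,"ax":0,"ay":0,"az":0.95},
    {"hand":50,"dx":0,"dy":0,"dz":0,"ax":0,"ay":0,"az":1},
    {"hand":50,"dx":0,"dy":0,"dz":0,"ax":0,"ay":0,"az":1},
    {"hand":50,"dx":0,"dy":0,"dz":0,"ax":0,"ay":0,"az":1}
  ]
}}

```text
t: 7.5
ee_pos: [0.4895, -0.1305, 0.2159]
tool_rot: [[-0.338, 0.941, 0.0], [0.941, 0.338, 0.0], [0.0, 0.0, -1.0]]
contact_force: [0.0, 0.2, -0.2]
opening: 0.0464
grasp_force: 0.0
```

>>> {"op": "servo_tool", "data": {
  "series": [
    {"hand":50,"dx":0,"dy":0,"dz":0,"ax":0,"ay":0,"az":0.19},
    {"hand":50,"dx":0,"dy":0,"dz":0,"ax":0,"ay":0,"az":0.38},
    {"hand":50,"dx":0,"dy":0,"dz":0,"ax":0,"ay":0,"az":0.57},
    {"hand":50,"dx":0,"dy":0,"dz":0,"ax":0,"ay":0,"az":0.76},
    {"hand":50,"dx":0,"dy":0,"dz":0,"ax":0,"ay":0,"az":0.95},
    {"hand":50,"dx":0.03,"dy":0.03,"dz":0,"ax":0,"ay":0,"az":1},
    {"hand":50,"dx":0.06,"dy":0.06,"dz":0,"ax":0,"ay":0,"az":1},
    {"hand":50,"dx":0.06,"dy":0.06,"dz":0,"ax":0,"ay":0,"az":1}
  ]
}}

```text
t: 8.3
ee_pos: [0.5205, -0.0994, 0.2155]
tool_rot: [[-0.905, 0.424, -0.0], [0.424, 0.905, 0.001], [0.001, 0.0, -1.0]]
contact_force: [-0.0, 0.2, 0.4]
opening: 0.0467
grasp_force: 0.0
```

>>> {"op": "servo_tool", "data": {
  "series": [
    {"hand":50,"dx":0,"dy":0,"dz":0,"ax":0,"ay":0,"az":0.19},
    {"hand":50,"dx":0,"dy":0,"dz":0,"ax":0,"ay":0,"az":0.38},
    {"hand":50,"dx":0.03,"dy":0.03,"dz":0,"ax":0,"ay":0,"az":0.39},
    {"hand":50,"dx":0.06,"dy":0.06,"dz":0,"ax":0,"ay":0,"az":0.39},
    {"hand":50,"dx":0.09,"dy":0.09,"dz":0,"ax":0,"ay":0,"az":0.39},
    {"hand":50,"dx":0.119,"dy":0.106,"dz":0,"ax":0,"ay":0,"az":0.39},
    {"hand":50,"dx":0.119,"dy":0.106,"dz":0,"ax":0,"ay":0,"az":0.39},
    {"hand":50,"dx":0.119,"dy":0.106,"dz":0,"ax":0,"ay":0,"az":0.39}
  ]
}}

```text
t: 9.1
ee_pos: [0.5787, -0.0479, 0.2155]
tool_rot: [[-0.991, 0.132, -0.001], [0.132, 0.991, -0.0], [0.001, -0.0, -1.0]]
contact_force: [0.0, 0.3, -1.0]
opening: 0.0465
grasp_force: 0.0
```

```bash
python3 - <<'E'
from h import *
p=camera_params("wrist");im=capture("wrist")[:,:,::-1];cv2.imwrite("pics/w4.png",im)
o=get_obs();print(o["t"],o["ee_pos"],o["tool_rot"][:,0],o["qpos"],o["contact_force"],o["moment"])
for X in([.4894,-.1306,.065],[.4810,-.0310,.12],[.5797,-.0472,.173],o["ee_pos"]):print(X,proj("wrist",X,p))
E
```

```text
9.15 [ 0.5785 -0.0481  0.2157] [-0.9913  0.132   0.0003] [-0.1268 -0.0888  1.6532 -0.0002  1.5774 -1.5653] [0.1716 0.3596 0.3724] [ 0.0579 -0.1091 -0.0623]
[0.4894, -0.1306, 0.065] [228.9133 110.0377]
[0.481, -0.031, 0.12] [328.0128  82.7942]
[0.5797, -0.0472, 0.173] [324.3041 223.1297]
[ 0.5785 -0.0481  0.2157] [322.9121 247.383 ]
```

View pics/w4.png

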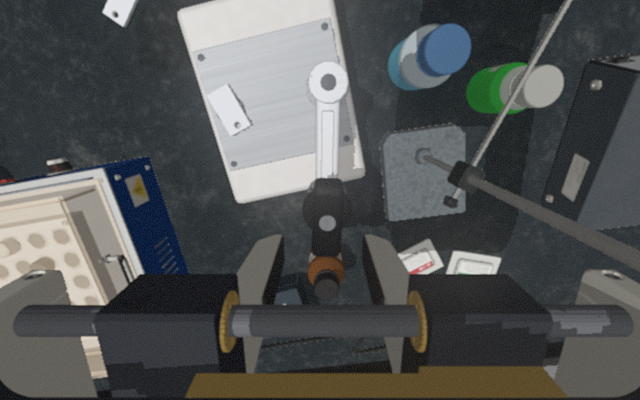

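The wrist view shows the knob bar at (327,222), parallel to the fingers and centred to within 2 mm. The plaque is still in place at (229,110). I'll descend and grip.

>>> {"op": "servo_tool", "data": {
  "series": [
    {"hand":50,"dx":0.002,"dy":0.004,"dz":-0.06,"ax":0,"ay":0,"az":0},
    {"hand":50,"dx":0.002,"dy":0.004,"dz":-0.1,"ax":0,"ay":0,"az":0},
    {"hand":50,"dx":0.002,"dy":0.004,"dz":-0.118,"ax":0,"ay":0,"az":0},
    {"hand":50,"dx":0.002,"dy":0.004,"dz":-0.126,"ax":0,"ay":0,"az":0},
    {"hand":50,"dx":0.002,"dy":0.004,"dz":-0.126,"ax":0,"ay":0,"az":0},
    {"hand":10,"dx":0.002,"dy":0.004,"dz":-0.126,"ax":0,"ay":0,"az":0},
    {"hand":10,"dx":0.002,"dy":0.004,"dz":-0.126,"ax":0,"ay":0,"az":0},
    {"hand":10,"dx":0.002,"dy":0.004,"dz":-0.126,"ax":0,"ay":0,"az":0}
  ],
  "squeeze": 15
}}

```text
t: 9.95
ee_pos: [0.5803, -0.0456, 0.1533]
tool_rot: [[-0.991, 0.131, 0.001], [0.131, 0.991, -0.0], [-0.001, -0.0, -1.0]]
contact_force: [-0.3, 0.0, 1.0]
opening: 0.0271
grasp_force: 0.0
```

>>> {"op": "servo_tool", "data": {
  "series": [
    {"hand":10,"dx":0,"dy":0,"dz":0,"ax":0,"ay":0,"az":0},
    {"hand":10,"dx":0,"dy":0,"dz":0,"ax":0,"ay":0,"az":0},
    {"hand":10,"dx":0,"dy":0,"dz":0,"ax":0,"ay":0,"az":0},
    {"hand":10,"dx":0,"dy":0,"dz":0,"ax":0,"ay":0,"az":0},
    {"hand":10,"dx":0,"dy":0,"dz":0,"ax":0,"ay":0,"az":0},
    {"hand":10,"dx":0,"dy":0,"dz":0,"ax":0,"ay":0,"az":0},
    {"hand":10,"dx":0,"dy":0,"dz":0,"ax":0,"ay":0,"az":0},
    {"hand":10,"dx":0,"dy":0,"dz":0,"ax":0,"ay":0,"az":0}
  ]
}}

```text
t: 10.75
ee_pos: [0.5803, -0.0455, 0.1531]
tool_rot: [[-0.991, 0.131, 0.001], [0.131, 0.991, 0.0], [-0.001, 0.0, -1.0]]
contact_force: [0.5, 1.4, 5.7]
opening: 0.022
grasp_force: 15.0
```

```bash
python3 - <<'E'
from h import *
o=get_obs();print(o["t"],o["ee_pos"],o["tool_rot"][:,0],o["contact_force"],o["moment"],o["opening"])
post=np.array([.481,-.031]);print(np.hypot(*(o["ee_pos"][:2]-post)))
# swing plan: from angle a0 by steps, relative shifts in units
r=o["ee_pos"][:2]-post;a0=np.degrees(np.arctan2(r[1],r[0]));R=.1
print("a0",a0,"stop",-85.2)
for a in np.arange(0,80,4):
    t=np.radians(a0-a);print(a,"az",round(-a/45,3),"d",np.round((R*np.array([np.cos(t),np.sin(t)])-R*np.array([np.cos(np.radians(a0)),np.sin(np.radians(a0))]))/.5,3))
E
```

```text
10.75 [ 0.5803 -0.0455  0.1531] [-0.9914  0.131  -0.0007] [0.5467 1.4163 5.6796] [ 0.2912 -0.2441 -0.1593] 0.022007125085679615
0.10038566299616297
a0 -8.31054202163255 stop -85.2
0 az 0.0 d [0. 0.]
4 az -0.089 d [-0.002 -0.014]
8 az -0.178 d [-0.006 -0.027]
12 az -0.267 d [-0.01  -0.041]
16 az -0.356 d [-0.016 -0.053]
20 az -0.444 d [-0.022 -0.066]
24 az -0.533 d [-0.029 -0.078]
28 az -0.622 d [-0.037 -0.09 ]
32 az -0.711 d [-0.045 -0.1  ]
36 az -0.8 d [-0.055 -0.111]
40 az -0.889 d [-0.065 -0.12 ]
44 az -0.978 d [-0.076 -0.129]
48 az -1.067 d [-0.087 -0.138]
52 az -1.156 d [-0.099 -0.145]
56 az -1.244 d [-0.111 -0.151]
60 az -1.333 d [-0.124 -0.157]
64 az -1.422 d [-0.137 -0.162]
68 az -1.511 d [-0.151 -0.165]
72 az -1.6 d [-0.164 -0.168]
76 az -1.689 d [-0.178 -0.17 ]
```

>>> {"op": "servo_tool", "data": {
  "series": [
    {"hand":10,"dx":-0.002,"dy":-0.014,"dz":0,"ax":0,"ay":0,"az":-0.089},
    {"hand":10,"dx":-0.006,"dy":-0.027,"dz":0,"ax":0,"ay":0,"az":-0.178},
    {"hand":10,"dx":-0.01,"dy":-0.041,"dz":0,"ax":0,"ay":0,"az":-0.267},
    {"hand":10,"dx":-0.016,"dy":-0.053,"dz":0,"ax":0,"ay":0,"az":-0.356},
    {"hand":10,"dx":-0.022,"dy":-0.066,"dz":0,"ax":0,"ay":0,"az":-0.444},
    {"hand":10,"dx":-0.029,"dy":-0.078,"dz":0,"ax":0,"ay":0,"az":-0.533},
    {"hand":10,"dx":-0.037,"dy":-0.09,"dz":0,"ax":0,"ay":0,"az":-0.622},
    {"hand":10,"dx":-0.045,"dy":-0.1,"dz":0,"ax":0,"ay":0,"az":-0.711}
  ]
}}

```text
t: 11.55
ee_pos: [0.5578, -0.0958, 0.1531]
tool_rot: [[-0.77, 0.639, 0.001], [0.639, 0.77, 0.0], [-0.001, 0.001, -1.0]]
contact_force: [2.3, 1.4, 4.7]
opening: 0.0223
grasp_force: 14.8
```

```bash
python3 - <<'E'
from h import *
o=get_obs();print(o["t"],o["ee_pos"],o["tool_rot"][:,0],o["contact_force"],o["moment"],o["opening"],o["grasp_force"])
E
```

```text
11.55 [ 0.5578 -0.0958  0.1531] [-0.7695  0.6386 -0.0007] [2.3393 1.4193 4.7211] [ 0.2185 -0.5461 -0.0016] 0.022277475043444364 14.78884533047676
```

>>> {"op": "servo_tool", "data": {
  "series": [
    {"hand":10,"dx":-0.01,"dy":-0.011,"dz":0,"ax":0,"ay":0,"az":-0.089},
    {"hand":10,"dx":-0.02,"dy":-0.02,"dz":0,"ax":0,"ay":0,"az":-0.178},
    {"hand":10,"dx":-0.031,"dy":-0.029,"dz":0,"ax":0,"ay":0,"az":-0.267},
    {"hand":10,"dx":-0.042,"dy":-0.038,"dz":0,"ax":0,"ay":0,"az":-0.356},
    {"hand":10,"dx":-0.054,"dy":-0.045,"dz":0,"ax":0,"ay":0,"az":-0.444},
    {"hand":10,"dx":-0.066,"dy":-0.051,"dz":0,"ax":0,"ay":0,"az":-0.533},
    {"hand":10,"dx":-0.079,"dy":-0.057,"dz":0,"ax":0,"ay":0,"az":-0.622},
    {"hand":10,"dx":-0.092,"dy":-0.062,"dz":0,"ax":0,"ay":0,"az":-0.711}
  ]
}}

```text
t: 12.35
ee_pos: [0.5117, -0.1269, 0.1531]
tool_rot: [[-0.314, 0.949, 0.001], [0.949, 0.314, -0.001], [-0.001, 0.001, -1.0]]
contact_force: [1.1, -0.0, 4.6]
opening: 0.0225
grasp_force: 14.8
```

>>> {"op": "servo_tool", "data": {
  "series": [
    {"hand":10,"dx":-0.007,"dy":-0.001,"dz":0,"ax":0,"ay":0,"az":-0.045},
    {"hand":10,"dx":-0.014,"dy":-0.003,"dz":0,"ax":0,"ay":0,"az":-0.089},
    {"hand":10,"dx":-0.02,"dy":-0.005,"dz":0,"ax":0,"ay":0,"az":-0.133},
    {"hand":10,"dx":-0.027,"dy":-0.006,"dz":0,"ax":0,"ay":0,"az":-0.178},
    {"hand":10,"dx":-0.034,"dy":-0.007,"dz":0,"ax":0,"ay":0,"az":-0.222},
    {"hand":10,"dx":-0.041,"dy":-0.008,"dz":0,"ax":0,"ay":0,"az":-0.267},
    {"hand":10,"dx":-0.041,"dy":-0.008,"dz":0,"ax":0,"ay":0,"az":-0.267},
    {"hand":10,"dx":-0.041,"dy":-0.008,"dz":0,"ax":0,"ay":0,"az":-0.267}
  ]
}}

```text
t: 13.15
ee_pos: [0.4912, -0.1311, 0.153]
tool_rot: [[-0.113, 0.994, 0.001], [0.994, 0.113, -0.001], [-0.001, 0.0, -1.0]]
contact_force: [-0.4, -4.9, 6.0]
opening: 0.0222
grasp_force: 14.8
```

```bash
python3 - <<'E'
from h import *
o=get_obs();print(o["t"],o["ee_pos"],o["tool_rot"][:,0],o["contact_force"],o["moment"],o["opening"],o["qpos"])
r=o["ee_pos"][:2]-np.array([.481,-.031]);print(np.hypot(*r),np.degrees(np.arctan2(r[1],r[0])))
E
```

```text
13.15 [ 0.4912 -0.1311  0.153 ] [-0.1133  0.9936 -0.0012] [-0.4495 -4.8734  6.0049] [-0.9788 -0.025  -0.0493] 0.02217883492939636 [-0.3104 -0.2292  1.8787 -0.0009  1.4913 -0.4239]
0.10061389041477818 -84.15981028315748
```

>>> {"op": "servo_tool", "data": {
  "series": [
    {"hand":10,"dx":-0.002,"dy":-0.001,"dz":0,"ax":0,"ay":0,"az":-0.012},
    {"hand":10,"dx":-0.004,"dy":-0.001,"dz":0,"ax":0,"ay":0,"az":-0.024},
    {"hand":10,"dx":-0.006,"dy":-0.001,"dz":0,"ax":0,"ay":0,"az":-0.024},
    {"hand":10,"dx":-0.008,"dy":-0.001,"dz":0,"ax":0,"ay":0,"az":-0.024},
    {"hand":10,"dx":-0.008,"dy":-0.001,"dz":0,"ax":0,"ay":0,"az":-0.024},
    {"hand":10,"dx":-0.008,"dy":-0.001,"dz":0,"ax":0,"ay":0,"az":-0.024},
    {"hand":10,"dx":-0.008,"dy":-0.001,"dz":0,"ax":0,"ay":0,"az":-0.024},
    {"hand":10,"dx":-0.008,"dy":-0.001,"dz":0,"ax":0,"ay":0,"az":-0.024}
  ]
}}

```text
t: 13.95
ee_pos: [0.4883, -0.1314, 0.1532]
tool_rot: [[-0.095, 0.995, 0.003], [0.995, 0.095, -0.001], [-0.001, 0.003, -1.0]]
contact_force: [10.2, -3.1, 2.9]
opening: 0.0223
grasp_force: 15.0
```

The arm is at its stop, with 10 N of reaction. I'll ease off a little, grip firmly, then turn while watching the moment.

>>> {"op": "servo_tool", "data": {
  "series": [
    {"hand":10,"dx":0.001,"dy":-0.001,"dz":0,"ax":0,"ay":0,"az":0},
    {"hand":10,"dx":0.001,"dy":-0.001,"dz":0,"ax":0,"ay":0,"az":0},
    {"hand":10,"dx":0.001,"dy":-0.001,"dz":0,"ax":0,"ay":0,"az":0},
    {"hand":10,"dx":0.001,"dy":-0.001,"dz":0,"ax":0,"ay":0,"az":-0.03},
    {"hand":10,"dx":0.001,"dy":-0.001,"dz":0,"ax":0,"ay":0,"az":-0.06},
    {"hand":10,"dx":0.001,"dy":-0.001,"dz":0,"ax":0,"ay":0,"az":-0.09},
    {"hand":10,"dx":0.001,"dy":-0.001,"dz":0,"ax":0,"ay":0,"az":-0.12},
    {"hand":10,"dx":0.001,"dy":-0.001,"dz":0,"ax":0,"ay":0,"az":-0.15}
  ],
  "squeeze": 60
}}

```text
t: 14.75
ee_pos: [0.4885, -0.1316, 0.1531]
tool_rot: [[0.023, 1.0, 0.002], [1.0, -0.023, -0.0], [-0.0, 0.002, -1.0]]
contact_force: [7.0, 0.3, 3.1]
opening: 0.022
grasp_force: 59.5
```

```bash
cat > m.py <<'E'
from h import *
o=get_obs();x=o["tool_rot"][:,0];print(round(o["t"],2),o["ee_pos"],"yaw",round(float(np.degrees(np.arctan2(x[1],x[0]))),2),"F",o["contact_force"],"M",o["moment"],"op",round(o["opening"],4),"e6",o["joint_efforts"][5],"q6",round(o["qpos"][5],3))
E
python3 m.py
```

```text
14.75 [ 0.4885 -0.1316  0.1531] yaw 88.67 F [7.0033 0.2947 3.136 ] M [-0.174  -1.2431  0.2317] op 0.022 e6 -0.37062451243400574 q6 -0.291
```

>>> {"op": "servo_tool", "data": {
  "series": [
    {"hand":10,"dx":0,"dy":0,"dz":0,"ax":0,"ay":0,"az":-0.02},
    {"hand":10,"dx":0,"dy":0,"dz":0,"ax":0,"ay":0,"az":-0.04},
    {"hand":10,"dx":0,"dy":0,"dz":0,"ax":0,"ay":0,"az":-0.06},
    {"hand":10,"dx":0,"dy":0,"dz":0,"ax":0,"ay":0,"az":-0.08},
    {"hand":10,"dx":0,"dy":0,"dz":0,"ax":0,"ay":0,"az":-0.1},
    {"hand":10,"dx":0,"dy":0,"dz":0,"ax":0,"ay":0,"az":-0.12},
    {"hand":10,"dx":0,"dy":0,"dz":0,"ax":0,"ay":0,"az":-0.14},
    {"hand":10,"dx":0,"dy":0,"dz":0,"ax":0,"ay":0,"az":-0.16}
  ]
}}

```text
t: 15.55
ee_pos: [0.4884, -0.1316, 0.1531]
tool_rot: [[0.148, 0.989, 0.002], [0.989, -0.148, -0.0], [0.0, 0.002, -1.0]]
contact_force: [4.4, -1.2, 4.3]
opening: 0.0212
grasp_force: 59.6
```

```bash
python3 m.py
```

```text
15.55 [ 0.4884 -0.1316  0.1531] yaw 81.49 F [ 4.4158 -1.1993  4.3492] M [-0.1824 -1.037   0.2418] op 0.0212 e6 -0.16429354436695576 q6 -0.165
```

>>> {"op": "servo_tool", "data": {
  "series": [
    {"hand":10,"dx":0,"dy":0,"dz":0,"ax":0,"ay":0,"az":-0.02},
    {"hand":10,"dx":0,"dy":0,"dz":0,"ax":0,"ay":0,"az":-0.04},
    {"hand":10,"dx":0,"dy":0,"dz":0,"ax":0,"ay":0,"az":-0.06},
    {"hand":10,"dx":0,"dy":0,"dz":0,"ax":0,"ay":0,"az":-0.08},
    {"hand":10,"dx":0,"dy":0,"dz":0,"ax":0,"ay":0,"az":-0.1},
    {"hand":10,"dx":0,"dy":0,"dz":0,"ax":0,"ay":0,"az":-0.12},
    {"hand":10,"dx":0,"dy":0,"dz":0,"ax":0,"ay":0,"az":-0.14},
    {"hand":10,"dx":0,"dy":0,"dz":0,"ax":0,"ay":0,"az":-0.16}
  ]
}}

```text
t: 16.35
ee_pos: [0.4883, -0.1316, 0.1531]
tool_rot: [[0.271, 0.963, 0.002], [0.963, -0.271, -0.0], [0.0, 0.002, -1.0]]
contact_force: [5.5, -0.4, 4.5]
opening: 0.0215
grasp_force: 59.5
```

```bash
python3 m.py
```

```text
16.35 [ 0.4883 -0.1316  0.1531] yaw 74.27 F [ 5.5458 -0.4074  4.5031] M [ 0.0532 -0.9268  0.2655] op 0.0215 e6 -0.17314993310719728 q6 -0.039
```

>>> {"op": "servo_tool", "data": {
  "series": [
    {"hand":10,"dx":0,"dy":0,"dz":0,"ax":0,"ay":0,"az":-0.02},
    {"hand":10,"dx":0,"dy":0,"dz":0,"ax":0,"ay":0,"az":-0.04},
    {"hand":10,"dx":0,"dy":0,"dz":0,"ax":0,"ay":0,"az":-0.06},
    {"hand":10,"dx":0,"dy":0,"dz":0,"ax":0,"ay":0,"az":-0.08},
    {"hand":10,"dx":0,"dy":0,"dz":0,"ax":0,"ay":0,"az":-0.1},
    {"hand":10,"dx":0,"dy":0,"dz":0,"ax":0,"ay":0,"az":-0.12},
    {"hand":10,"dx":0,"dy":0,"dz":0,"ax":0,"ay":0,"az":-0.14},
    {"hand":10,"dx":0,"dy":0,"dz":0,"ax":0,"ay":0,"az":-0.16}
  ]
}}

```text
t: 17.15
ee_pos: [0.4882, -0.1315, 0.1531]
tool_rot: [[0.39, 0.921, 0.001], [0.921, -0.39, -0.0], [0.0, 0.001, -1.0]]
contact_force: [5.1, -0.2, 5.2]
opening: 0.0217
grasp_force: 59.5
```

```bash
python3 m.py
```

```text
17.15 [ 0.4882 -0.1315  0.1531] yaw 67.07 F [ 5.0675 -0.2308  5.2384] M [ 0.084  -0.8794  0.2305] op 0.0217 e6 -0.16145879868417978 q6 0.086
```

>>> {"op": "servo_tool", "data": {
  "series": [
    {"hand":10,"dx":0,"dy":0,"dz":0,"ax":0,"ay":0,"az":-0.02},
    {"hand":10,"dx":0,"dy":0,"dz":0,"ax":0,"ay":0,"az":-0.04},
    {"hand":10,"dx":0,"dy":0,"dz":0,"ax":0,"ay":0,"az":-0.06},
    {"hand":10,"dx":0,"dy":0,"dz":0,"ax":0,"ay":0,"az":-0.08},
    {"hand":10,"dx":0,"dy":0,"dz":0,"ax":0,"ay":0,"az":-0.1},
    {"hand":10,"dx":0,"dy":0,"dz":0,"ax":0,"ay":0,"az":-0.12},
    {"hand":10,"dx":0,"dy":0,"dz":0,"ax":0,"ay":0,"az":-0.14},
    {"hand":10,"dx":0,"dy":0,"dz":0,"ax":0,"ay":0,"az":-0.16}
  ]
}}

```text
t: 17.95
ee_pos: [0.4881, -0.1315, 0.1531]
tool_rot: [[0.502, 0.865, 0.001], [0.865, -0.502, 0.0], [0.001, 0.001, -1.0]]
contact_force: [3.4, 0.6, 4.9]
opening: 0.0217
grasp_force: 59.5
```

```bash
python3 m.py
```

```text
17.95 [ 0.4881 -0.1315  0.1531] yaw 59.87 F [3.4208 0.6186 4.9439] M [ 0.1784 -0.6352  0.2702] op 0.0217 e6 -0.16347046941518784 q6 0.212
```

>>> {"op": "servo_tool", "data": {
  "series": [
    {"hand":10,"dx":0,"dy":0,"dz":0,"ax":0,"ay":0,"az":-0.02},
    {"hand":10,"dx":0,"dy":0,"dz":0,"ax":0,"ay":0,"az":-0.04},
    {"hand":10,"dx":0,"dy":0,"dz":0,"ax":0,"ay":0,"az":-0.06},
    {"hand":10,"dx":0,"dy":0,"dz":0,"ax":0,"ay":0,"az":-0.08},
    {"hand":10,"dx":0,"dy":0,"dz":0,"ax":0,"ay":0,"az":-0.1},
    {"hand":10,"dx":0,"dy":0,"dz":0,"ax":0,"ay":0,"az":-0.12},
    {"hand":10,"dx":0,"dy":0,"dz":0,"ax":0,"ay":0,"az":-0.14},
    {"hand":10,"dx":0,"dy":0,"dz":0,"ax":0,"ay":0,"az":-0.16}
  ]
}}

```text
t: 18.75
ee_pos: [0.488, -0.1314, 0.1531]
tool_rot: [[0.606, 0.795, 0.001], [0.795, -0.606, 0.0], [0.001, 0.001, -1.0]]
contact_force: [3.2, 1.3, 6.2]
opening: 0.0214
grasp_force: 59.6
```

```bash
python3 m.py
```

```text
18.75 [ 0.488  -0.1314  0.1531] yaw 52.68 F [3.2329 1.3067 6.1948] M [ 0.2717 -0.4376  0.2915] op 0.0214 e6 -0.09870279114693403 q6 0.338
```

>>> {"op": "servo_tool", "data": {
  "series": [
    {"hand":10,"dx":0,"dy":0,"dz":0,"ax":0,"ay":0,"az":-0.015},
    {"hand":10,"dx":0,"dy":0,"dz":0,"ax":0,"ay":0,"az":-0.03},
    {"hand":10,"dx":0,"dy":0,"dz":0,"ax":0,"ay":0,"az":-0.045},
    {"hand":10,"dx":0,"dy":0,"dz":0,"ax":0,"ay":0,"az":-0.06},
    {"hand":10,"dx":0,"dy":0,"dz":0,"ax":0,"ay":0,"az":-0.075},
    {"hand":10,"dx":0,"dy":0,"dz":0,"ax":0,"ay":0,"az":-0.09},
    {"hand":10,"dx":0,"dy":0,"dz":0,"ax":0,"ay":0,"az":-0.105},
    {"hand":10,"dx":0,"dy":0,"dz":0,"ax":0,"ay":0,"az":-0.12}
  ]
}}

```text
t: 19.55
ee_pos: [0.488, -0.1314, 0.1532]
tool_rot: [[0.678, 0.735, 0.001], [0.735, -0.678, 0.0], [0.001, 0.0, -1.0]]
contact_force: [1.7, 0.4, 6.9]
opening: 0.0215
grasp_force: 59.6
```

```bash
python3 m.py
```

```text
19.55 [ 0.488  -0.1314  0.1532] yaw 47.29 F [1.7359 0.427  6.9023] M [ 0.1596 -0.3793  0.4051] op 0.0215 e6 0.059602330438792706 q6 0.432
```

>>> {"op": "servo_tool", "data": {
  "series": [
    {"hand":10,"dx":0,"dy":0,"dz":0,"ax":0,"ay":0,"az":-0.015},
    {"hand":10,"dx":0,"dy":0,"dz":0,"ax":0,"ay":0,"az":-0.03},
    {"hand":10,"dx":0,"dy":0,"dz":0,"ax":0,"ay":0,"az":-0.045},
    {"hand":10,"dx":0,"dy":0,"dz":0,"ax":0,"ay":0,"az":-0.06},
    {"hand":10,"dx":0,"dy":0,"dz":0,"ax":0,"ay":0,"az":-0.075},
    {"hand":10,"dx":0,"dy":0,"dz":0,"ax":0,"ay":0,"az":-0.09},
    {"hand":10,"dx":0,"dy":0,"dz":0,"ax":0,"ay":0,"az":-0.105},
    {"hand":10,"dx":0,"dy":0,"dz":0,"ax":0,"ay":0,"az":-0.12}
  ]
}}

```text
t: 20.35
ee_pos: [0.4879, -0.1313, 0.1532]
tool_rot: [[0.744, 0.668, 0.001], [0.668, -0.744, 0.0], [0.001, 0.0, -1.0]]
contact_force: [1.2, 2.0, 9.6]
opening: 0.0215
grasp_force: 59.6
```

```bash
python3 m.py
```

```text
20.35 [ 0.4879 -0.1313  0.1532] yaw 41.89 F [1.2338 2.029  9.6356] M [ 0.4159 -0.1601  0.4351] op 0.0215 e6 0.11116772890090942 q6 0.526
```

>>> {"op": "servo_tool", "data": {
  "series": [
    {"hand":10,"dx":0,"dy":0,"dz":0,"ax":0,"ay":0,"az":-0.01},
    {"hand":10,"dx":0,"dy":0,"dz":0,"ax":0,"ay":0,"az":-0.02},
    {"hand":10,"dx":0,"dy":0,"dz":0,"ax":0,"ay":0,"az":-0.03},
    {"hand":10,"dx":0,"dy":0,"dz":0,"ax":0,"ay":0,"az":-0.04},
    {"hand":10,"dx":0,"dy":0,"dz":0,"ax":0,"ay":0,"az":-0.05},
    {"hand":10,"dx":0,"dy":0,"dz":0,"ax":0,"ay":0,"az":-0.06},
    {"hand":10,"dx":0,"dy":0,"dz":0,"ax":0,"ay":0,"az":-0.07},
    {"hand":10,"dx":0,"dy":0,"dz":0,"ax":0,"ay":0,"az":-0.08}
  ]
}}

```text
t: 21.15
ee_pos: [0.4879, -0.1312, 0.1532]
tool_rot: [[0.785, 0.62, 0.001], [0.62, -0.785, 0.001], [0.001, -0.0, -1.0]]
contact_force: [1.0, 1.0, 9.5]
opening: 0.0212
grasp_force: 59.6
```

```bash
python3 m.py
```

```text
21.15 [ 0.4879 -0.1312  0.1532] yaw 38.3 F [0.9781 0.9525 9.5344] M [ 0.3033 -0.131   0.2807] op 0.0212 e6 0.17638382501900196 q6 0.588
```

>>> {"op": "servo_tool", "data": {
  "series": [
    {"hand":10,"dx":0,"dy":0,"dz":0,"ax":0,"ay":0,"az":-0.01},
    {"hand":10,"dx":0,"dy":0,"dz":0,"ax":0,"ay":0,"az":-0.02},
    {"hand":10,"dx":0,"dy":0,"dz":0,"ax":0,"ay":0,"az":-0.03},
    {"hand":10,"dx":0,"dy":0,"dz":0,"ax":0,"ay":0,"az":-0.04},
    {"hand":10,"dx":0,"dy":0,"dz":0,"ax":0,"ay":0,"az":-0.05},
    {"hand":10,"dx":0,"dy":0,"dz":0,"ax":0,"ay":0,"az":-0.06},
    {"hand":10,"dx":0,"dy":0,"dz":0,"ax":0,"ay":0,"az":-0.07},
    {"hand":10,"dx":0,"dy":0,"dz":0,"ax":0,"ay":0,"az":-0.08}
  ]
}}

```text
t: 21.95
ee_pos: [0.4879, -0.1312, 0.1532]
tool_rot: [[0.822, 0.569, 0.001], [0.569, -0.822, 0.001], [0.001, -0.0, -1.0]]
contact_force: [0.1, 2.8, 8.1]
opening: 0.0214
grasp_force: 59.6
```

```bash
python3 m.py
```

```text
21.95 [ 0.4879 -0.1312  0.1532] yaw 34.71 F [0.1403 2.7724 8.0587] M [0.6349 0.0536 0.3936] op 0.0214 e6 0.2109676832333207 q6 0.651
```

>>> {"op": "servo_tool", "data": {
  "series": [
    {"hand":10,"dx":0,"dy":0,"dz":0,"ax":0,"ay":0,"az":-0.01},
    {"hand":10,"dx":0,"dy":0,"dz":0,"ax":0,"ay":0,"az":-0.02},
    {"hand":10,"dx":0,"dy":0,"dz":0,"ax":0,"ay":0,"az":-0.03},
    {"hand":10,"dx":0,"dy":0,"dz":0,"ax":0,"ay":0,"az":-0.04},
    {"hand":10,"dx":0,"dy":0,"dz":0,"ax":0,"ay":0,"az":-0.05},
    {"hand":10,"dx":0,"dy":0,"dz":0,"ax":0,"ay":0,"az":-0.06},
    {"hand":10,"dx":0,"dy":0,"dz":0,"ax":0,"ay":0,"az":-0.07},
    {"hand":10,"dx":0,"dy":0,"dz":0,"ax":0,"ay":0,"az":-0.08}
  ]
}}

```text
t: 22.75
ee_pos: [0.4879, -0.1312, 0.1532]
tool_rot: [[0.856, 0.517, 0.001], [0.517, -0.856, 0.001], [0.001, -0.0, -1.0]]
contact_force: [0.7, 3.6, 8.7]
opening: 0.0217
grasp_force: 59.6
```

```bash
python3 m.py
```

```text
22.75 [ 0.4879 -0.1312  0.1532] yaw 31.1 F [0.7073 3.5798 8.6619] M [0.7933 0.1006 0.3237] op 0.0217 e6 0.17367240507155657 q6 0.714
```

>>> {"op": "servo_tool", "data": {
  "series": [
    {"hand":10,"dx":0,"dy":0,"dz":0,"ax":0,"ay":0,"az":-0.01},
    {"hand":10,"dx":0,"dy":0,"dz":0,"ax":0,"ay":0,"az":-0.02},
    {"hand":10,"dx":0,"dy":0,"dz":0,"ax":0,"ay":0,"az":-0.03},
    {"hand":10,"dx":0,"dy":0,"dz":0,"ax":0,"ay":0,"az":-0.04},
    {"hand":10,"dx":0,"dy":0,"dz":0,"ax":0,"ay":0,"az":-0.05},
    {"hand":10,"dx":0,"dy":0,"dz":0,"ax":0,"ay":0,"az":-0.06},
    {"hand":10,"dx":0,"dy":0,"dz":0,"ax":0,"ay":0,"az":-0.07},
    {"hand":10,"dx":0,"dy":0,"dz":0,"ax":0,"ay":0,"az":-0.08}
  ]
}}

```text
t: 23.55
ee_pos: [0.4879, -0.1311, 0.1532]
tool_rot: [[0.887, 0.462, 0.001], [0.462, -0.887, 0.001], [0.001, -0.001, -1.0]]
contact_force: [-1.0, 4.6, 9.6]
opening: 0.0219
grasp_force: 59.6
```

```bash
python3 m.py
```

```text
23.55 [ 0.4879 -0.1311  0.1532] yaw 27.5 F [-1.0114  4.5957  9.5877] M [0.7836 0.0802 0.311 ] op 0.0219 e6 0.06581087596714497 q6 0.777
```

>>> {"op": "servo_tool", "data": {
  "series": [
    {"hand":10,"dx":0,"dy":0,"dz":0,"ax":0,"ay":0,"az":-0.01},
    {"hand":10,"dx":0,"dy":0,"dz":0,"ax":0,"ay":0,"az":-0.02},
    {"hand":10,"dx":0,"dy":0,"dz":0,"ax":0,"ay":0,"az":-0.03},
    {"hand":10,"dx":0,"dy":0,"dz":0,"ax":0,"ay":0,"az":-0.04},
    {"hand":10,"dx":0,"dy":0,"dz":0,"ax":0,"ay":0,"az":-0.05},
    {"hand":10,"dx":0,"dy":0,"dz":0,"ax":0,"ay":0,"az":-0.06},
    {"hand":10,"dx":0,"dy":0,"dz":0,"ax":0,"ay":0,"az":-0.07},
    {"hand":10,"dx":0,"dy":0,"dz":0,"ax":0,"ay":0,"az":-0.08}
  ]
}}

```text
t: 24.35
ee_pos: [0.4878, -0.131, 0.1532]
tool_rot: [[0.914, 0.405, 0.0], [0.405, -0.914, 0.001], [0.001, -0.001, -1.0]]
contact_force: [-0.9, 3.8, 10.2]
opening: 0.0217
grasp_force: 59.5
```

```bash
python3 m.py
```

```text
24.35 [ 0.4878 -0.131   0.1532] yaw 23.9 F [-0.9373  3.7508 10.2499] M [0.8209 0.2205 0.1827] op 0.0217 e6 -0.015867508482187986 q6 0.84
```

The torque peaked at about 0.43 and has fallen to 0.18 N m, well below the running friction, so the limiter has clicked. I'll release and retreat.

>>> {"op": "servo_tool", "data": {
  "series": [
    {"hand":55,"dx":0,"dy":0,"dz":0,"ax":0,"ay":0,"az":0},
    {"hand":55,"dx":0,"dy":0,"dz":0,"ax":0,"ay":0,"az":0},
    {"hand":55,"dx":0,"dy":0,"dz":0,"ax":0,"ay":0,"az":0},
    {"hand":55,"dx":0,"dy":0,"dz":0,"ax":0,"ay":0,"az":0},
    {"hand":55,"dx":0,"dy":0,"dz":0,"ax":0,"ay":0,"az":0},
    {"hand":55,"dx":0,"dy":0,"dz":0,"ax":0,"ay":0,"az":0},
    {"hand":55,"dx":0,"dy":0,"dz":0.02,"ax":0,"ay":0,"az":0},
    {"hand":55,"dx":0,"dy":0,"dz":0.06,"ax":0,"ay":0,"az":0}
  ]
}}

```text
t: 25.15
ee_pos: [0.4871, -0.1314, 0.1823]
tool_rot: [[0.915, 0.404, -0.002], [0.404, -0.915, 0.001], [-0.002, -0.001, -1.0]]
contact_force: [-0.8, -0.7, -0.0]
opening: 0.0516
grasp_force: 0.0
```

>>> {"op": "servo_tool", "data": {
  "series": [
    {"hand":55,"dx":0,"dy":0,"dz":0.06,"ax":0,"ay":0,"az":0},
    {"hand":55,"dx":0,"dy":0,"dz":0.12,"ax":0,"ay":0,"az":0},
    {"hand":55,"dx":-0.04,"dy":-0.08,"dz":0.18,"ax":0,"ay":0,"az":0},
    {"hand":55,"dx":-0.08,"dy":-0.16,"dz":0.18,"ax":0,"ay":0,"az":0},
    {"hand":55,"dx":-0.1,"dy":-0.24,"dz":0.18,"ax":0,"ay":0,"az":0},
    {"hand":55,"dx":-0.1,"dy":-0.3,"dz":0.18,"ax":0,"ay":0,"az":0},
    {"hand":55,"dx":-0.1,"dy":-0.3,"dz":0.18,"ax":0,"ay":0,"az":0},
    {"hand":55,"dx":-0.1,"dy":-0.3,"dz":0.18,"ax":0,"ay":0,"az":0}
  ]
}}

```text
t: 25.95
ee_pos: [0.4375, -0.2818, 0.2731]
tool_rot: [[0.915, 0.403, 0.0], [0.403, -0.915, 0.0], [0.0, -0.0, -1.0]]
contact_force: [0.3, -0.7, -0.2]
opening: 0.051
grasp_force: 0.0
```

```bash
python3 - <<'E'
from h import *
a=capture("top")[:,:,::-1][105:255,215:415];b=capture("scene")[:,:,::-1][160:310,190:390]
cv2.imwrite("pics/end.png",np.hstack([cv2.resize(x,None,fx=2,fy=3.0*2/3*1,interpolation=2) for x in(a,b)]))
for X in([.4894,-.1306,.173],):print(proj("top",X)-[215,105])
print(get_obs()["t"],get_obs()["contact_force"])
E
```

```text
[69.4837 61.322 ]
26.05 [-0.468  -0.2121 -0.3108]
```

View pics/end.png

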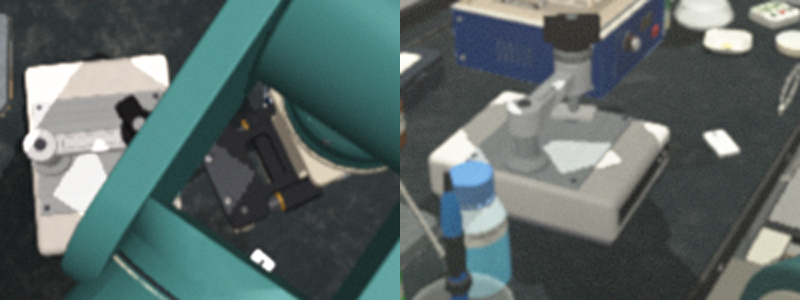

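The final view shows the arm at its stop, with the head over the plaque, which is clamped at about (573,112) in the right half. The hand is well clear, so I'll sign off.

```bash
python3 -c "
from station import *
print(sign_off())"
```

```text
the job is handed in; nothing more can be done
None
```

The plaque lies flat on the crystal, the arm is against its stop, and I turned the knob until the limiter clicked (torque peaked near 0.43, then fell to 0.18 N m); the sample is clamped, the robot is clear, and I handed the job in at about 26 s.

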